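# Draw out the drip tray of the glass-cutting machine

### The job

Draw the glass-cutting machine's drip tray out for washing. One of the heavy glasses stands in the tray's way: slide it clear over the bench with the fingers, keeping it upright. Then hook a fingertip behind the tray's raised front lip and draw the tray smoothly along its rails, all the way out to its stop; pinch and lift nothing, let the tray touch no glass, and leave everything else where it stands.

Things in the scene. Friction and masses are not known exactly. Their poses are not given: they have to be found in the camera images.
- cutter: glass-cutting machine, fixed: blue-grey hood 244 mm wide, 352 high, open in front, grinding wheel inside. Origin on the bench under the hood; x axis points level from front to back, z up. In its x: hood from -100 to +110 mm, wheel's foremost point -120 mm (205 mm up). Motor on the +y side out to y = 264 mm. Rails 26 mm high (outer faces y = -100, +100 mm) reach forward to x = -215 mm
- drip_tray: shallow open steel tray, 320 mm long, 170 wide, captive on the machine's rails, partly under the hood. Origin: on the bench, middle of its front edge; axes as the machine's (x points back into the tray, z up). At joint 0 it lies at x = -220 mm of the machine. Floor's upper face 13 mm above the bench, top of side walls 40 mm
- tray_lip: raised front lip of the tray: upright steel strip 170 mm wide, 4 mm thick. Origin: middle of its width, on its inner (rear) face, at its top edge, 52 mm above the bench; axes as the machine's. A fingertip goes down on the +x side, into the tray (96 mm free from above, as far as the wheel); the tray is drawn towards -x
- lip_roll: the rolled outer (front) edge of the lip, a steel bead 8 mm thick along its whole width, top 55 mm above the bench, its foremost line 5.5 mm in front of the tray's origin; not a place to pull at. Origin: middle of its length, on the bead's axis, 51 mm above the bench
- tray_slide (a joint): how far the tray is drawn out, in m: 0 fully in, 0.150 fully out at its stop (the tray's origin is then at x = -370 mm of the machine, its foremost edge at -376 mm). Starts within 12 mm of fully in, drags with about 3 N, stays where it is left
- tumbler: heavy clear-glass tumbler, empty, 80 mm across near the foot, 74 at the rim, 88 high, about 0.34 kg. Origin: centre of its underside. Which of tumbler, highball and rose_bowl stands in the tray's way differs from start to start: its centre is then 345 to 375 mm in front of the machine's origin, within 40 mm of the tray's middle line
- highball: a heavy clear highball glass, empty, 72 mm across near the foot, 66 mm at the rim, 125 mm high, about 0.38 kg. Origin at the centre of its underside
- rose_bowl: a low heavy clear-glass bowl, 100 mm across (widest 18 to 36 mm above the bench), 86 mm at the rim, 62 mm high, about 0.4 kg. Origin at the centre of its underside
- goblet_a: a stemmed glass, 170 mm high, bowl 72 mm across, foot 68 mm; bystander. Origin at the centre of its underside
- goblet_b: a stemmed glass, 150 mm high, bowl 80 mm across, foot 68 mm; bystander. Origin at the centre of its underside
- spare_wheel: a grinding wheel lying flat, 110 mm across, 16 mm thick; bystander. Origin at the centre of its underside
- dressing_stick: a grey abrasive stick, 120 x 22 x 22 mm, lying along its x axis; bystander. Origin at the centre of its underside
- brush: a hand brush lying on the bench along its x axis; bystander
Mind the look-alikes: they are no part of the job. Leave any black or orange look-alike of the tumbler alone.

How it is judged (in metres and radians):
On the way:
1. the tray is being drawn by a fingertip on its lip (value of joint tray_slide above 0.05 m and contact force between the fingers and tray_lip above 0.3 N), for 0.1 s.
At the end, for the whole second after the job is handed in: The tray is out to within 12 mm of its stop and at rest; the three heavy glasses stand upright and still on the bench, none touching the tray, and only the one that stood in the way has moved by more than 30 mm; the other things lie within 30 mm of where they were (value of joint tray_slide above 0.138 m and velocity of joint tray_slide below 0.02 m/s and angle between each of tumbler, highball, rose_bowl's own z axis and vertical below 0.06 rad and height (world z) of each of tumbler, highball, rose_bowl below 0.006 m and linear speed of each of tumbler, highball, rose_bowl below 0.02 m/s and contact force between drip_tray and tumbler below 0.3 N and contact force between drip_tray and highball below 0.3 N and contact force between drip_tray and rose_bowl below 0.3 N and distance of each of goblet_a, goblet_b, spare_wheel, dressing_stick, brush from where it was at the start of the episode below 0.03 m).
It fails at once if the tray touched a glass (contact force between drip_tray and tumbler above 0.3 N or contact force between drip_tray and highball above 0.3 N or contact force between drip_tray and rose_bowl above 0.3 N).
It fails at once if a glass was lifted off the bench or tipped (more than 20 mm up or 20 degrees over) (height (world z) of any of tumbler, highball, rose_bowl above 0.02 m or angle between any of tumbler, highball, rose_bowl's own z axis and vertical above 0.35 rad).
It fails at once if a glass was pinched or struck (more than 20 N from the fingers), the tray wrenched (more than 45 N), or its lip pinched between the fingers (pressed on both sides at once) (contact force between the fingers and tumbler above 20 N or contact force between the fingers and highball above 20 N or contact force between the fingers and rose_bowl above 20 N or contact force between the fingers and drip_tray above 45 N or (contact force between the fingers and tray_lip above 5 N and contact force between the fingers and lip_roll above 5 N)).
It fails at once if the tray was yanked (faster than 0.5 m/s) (velocity of joint tray_slide above 0.5 m/s).
It fails at once if a second glass or a bystander was moved by more than 30 mm (distance of each of tumbler, highball from where it was at the start of the episode above 0.03 m or distance of each of tumbler, rose_bowl from where it was at the start of the episode above 0.03 m or distance of each of highball, rose_bowl from where it was at the start of the episode above 0.03 m or distance of any of goblet_a, goblet_b, spare_wheel, dressing_stick, brush from where it was at the start of the episode above 0.03 m).
It also fails if it takes over 51 s, if anything falls off the work surface, if the arm or the gripper's body presses on something with over 40 N, if the wrist force passes 120 N, or if a joint passes its speed limit or range.

### The arm

A 6-joint arm with a two-finger parallel gripper is mounted at the origin on the work surface. World frame = base frame: x ahead of the robot, y to its left, z up, the work surface at z = 0. Lengths are in mm, angles in rad, forces in N, time in s.
With the tool pointing down it reaches from about 275 to 750 mm from the base axis. Payload 10.2 kg.
Tool frame: the origin (TCP) lies midway between the tips of the shut fingers; the grasp point (between the pads) lies 19 mm behind it (ctrl.pinch_z is the distance from the TCP to the grasp point, in mm); x points along the fingers, z is the direction in which the jaws open and shut, and the axes are right-handed (so a half turn about x gives the same grasp; the last joint's range is limited). The gripper opens to 85 mm and grips with 20 to 120 N. Pads are 22 mm wide; open, the fingers measure 114 mm over their backs; the gripper's body (76 mm by 85 mm) begins 54 mm behind the grasp point. The pads swing forward as they close: fully open they stand 13 mm farther back than shut.
Start: joints at [-0.223, 0.313, 1.498, -0, 1.331, -0.223], TCP at [525.006, -0.013, 231.294] pointing down, gripper open.
Joint ranges: [-2.94, 2.94], [-0.97, 2.17], [0.19, 2.56], [-1.23, 4.37], [0.02, 3.11], [-2.88, 2.88]. Speed limits (rad/s): [2.39, 2.39, 3.01, 3.14, 3.14, 3.14].

### API

Orientations are given as a unit quaternion [w, x, y, z].
In Python, from rig import ctrl, capture, workorder, nets gives the robot as it stands. The module is installed in compiled form; this text tells all that it offers.
- The arm moves only by the tool send_rows, never from a script. Its argument "rows" is text: rows parted by semicolons, each of 5 numbers parted by spaces: the opening, from 0 (shut) to 1 (fully open), then the shift along the tool's x, y, z in cm, then the turn about the tool's x in units of 5 degrees (1.0 is 5 degrees). In form: grip x y z yaw; .... A call has 1 to 12 rows; each row is the pose to reach, as a shift and turn from the pose commanded when the call began, along the tool's axes at that moment; what a row does not reach only later rows make up. A row lasts 1/10 s, in which the tool goes at most 50 mm and 8.59 degrees, less where a joint would pass 70% of its speed; a pose out of reach is approached as far as the arm can. A call with a gripper value outside its range is refused whole. The fingers move at their own pace and stop on an object; "grip_force" is the grip in N (left out, the last holds). Time passes only in rows, so rows that repeat a pose let the fingers close. It gives the time, the measured TCP pose, the force and the opening at its end, in the units of the state.
- ctrl.sense(): the state, without advancing time (a new reading comes with each control period).
- capture(name): name is "scene" or "side" or "wrist"; returns a dict with "pixels" (420x560x3 uint8, red, green, blue), "intrinsics" (3x3 intrinsics, pixels), "view" (4x4, takes a point from world to camera coordinates); the wrist camera has in their place "mount" (4x4, takes a point from camera to tool coordinates, whose origin is the TCP and whose axes are the tool frame's). Camera axes: x right, y down, z forward; pixel columns grow to the right and rows downward; lengths in mm; the calibration is good to about 2 mm. The wrist camera is an equidistant fisheye: a pixel r from the principal point sees the ray r / f radians off the axis. A picture is of the moment at which its call begins: read the wrist's pose just before it. There is no depth.
- workorder.finish_job(): hands the job in, once; it reports no verdict.
Trained networks look in a picture, given as the dict that the camera call returned (one of the last four; its "shot" number tells which), for a name from the list of things; names that differ only in an ending like _2 or _b are one class to them, and where a whole thing is asked for, a point or a joint stands for the part that bears it (a point fixed in the world has none). Each returns a list of dicts, best first, with "confidence" (0 to 1); they miss things now and then, are a little off and sometimes report something else, mostly with a low value. They report only what shows in the picture. A call takes as long as a camera call. They do not tell look-alikes from the thing itself.
- nets.boxes_of(picture, target): "location" ([x, y, z] in mm, in world coordinates, good to about 4 mm: the middle of the surface that is visible of it).
- nets.spot_point(picture, target): "location" ([x, y, z] in mm, in world coordinates, good to about 4 mm: a listed point, or the origin of a listed thing).
The state is a dict: "time_s": time; "joints": joint angles; "dq": joint speeds; "tau": joint torques, N m; "eef_pos": TCP position; "ee_rot": TCP orientation; "force": force on the tool from outside, world axes, zero at the start; "wrist_torque": the same for the moment, N m; "grip_width": opening from 0.0 (shut) to 1.0 (fully open).
Only numpy, scipy, OpenCV 4.12 (cv2) and the standard library are available. Lean on these libraries where they do the work, as an engineer would, in place of code of your own. Each camera call takes 0.05 s, during which the arm holds its last target.

## Working session

There is one attempt and no reset: what is moved stays moved. The work goes in short steps, Python scripts to look and compute and a tool call to move; the robot and the scene stay as the last step left them, time stands still between calls to the robot, and variables do not carry over. Pictures are saved under pics/ and viewed, and the job is handed in when it is done.

Besides the shell and the picture viewer there is one more tool, called after "Request:" by a JSON object that holds its "op" and its "data", one argument or row to a line. send_rows: Moves the arm, as the interface text tells. Its arguments: {"type":"object","properties":{"rows":{"type":"string"},"grip_force":{"type":"number"}},"required":["rows"]}

```bash
mkdir -p pics
cat > h.py <<'E'
import numpy as np,cv2
from rig import ctrl,capture,workorder,nets
def save(p,n): cv2.imwrite('pics/%s.png'%n,p['pixels'][:,:,::-1])
E
python3 - <<'E'
from h import *
s=ctrl.sense();print(s['time_s'],s['eef_pos'],s['ee_rot'],s['force'])
for c in ['scene','side']:
    p=capture(c);save(p,c+'0');print(c)
    for n in ['cutter','drip_tray','tray_lip','lip_roll','tumbler','highball','rose_bowl','goblet_a','goblet_b','spare_wheel','dressing_stick','brush']:
        for r in nets.spot_point(p,n)[:3]: print(n,np.round(r['location']),round(r['confidence'],2))
print(ctrl.sense()['time_s'])
E
```

```text
0.0 [5.24731965e+02 4.54443076e-02 2.30751113e+02] [7.06657390e-01 1.05683836e-04 7.07555873e-01 9.26871764e-05] [-0.21757316  0.48424593 -0.1653412 ]
scene
drip_tray [538. -72.  -3.] 0.62
tray_lip [313. 415.  -1.] 0.66
tray_lip [534. -73.  53.] 0.53
tumbler [360.  70.   1.] 0.89
tumbler [548.  50.   2.] 0.6
tumbler [662. 194.  -2.] 0.55
highball [ 363. -123.   -1.] 0.95
rose_bowl [467. 359.   1.] 0.63
spare_wheel [391. 208.   1.] 0.72
dressing_stick [ 363. -280.    3.] 0.58
brush [313. 416.  -2.] 0.78
side
cutter [533. -73.  -0.] 0.4
drip_tray [533. -71.  -0.] 0.78
tray_lip [534. -79.  51.] 0.77
lip_roll [535. -73.  48.] 0.65
tumbler [360.  71.   3.] 0.91
tumbler [727.  53.  -2.] 0.9
tumbler [547.  47.  -2.] 0.82
rose_bowl [468. 360.   0.] 0.64
goblet_a [571. 368.   6.] 0.77
goblet_b [571. 368.   6.] 0.77
spare_wheel [391. 206.   1.] 0.83
spare_wheel [311. 413.  -1.] 0.48
dressing_stick [ 359. -280.   -4.] 0.55
dressing_stick [396. 207.  -0.] 0.16
brush [311. 412.   2.] 0.74
1.3
```

View pics/scene0.png

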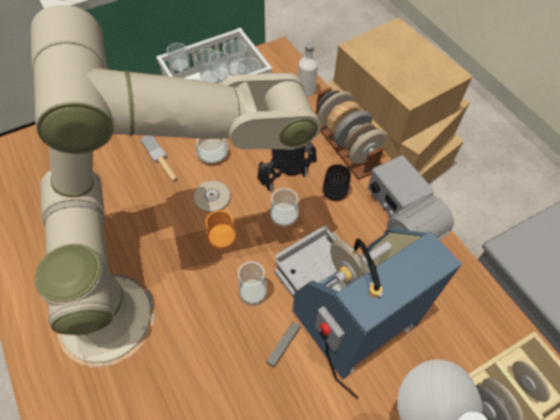

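View pics/side0.png

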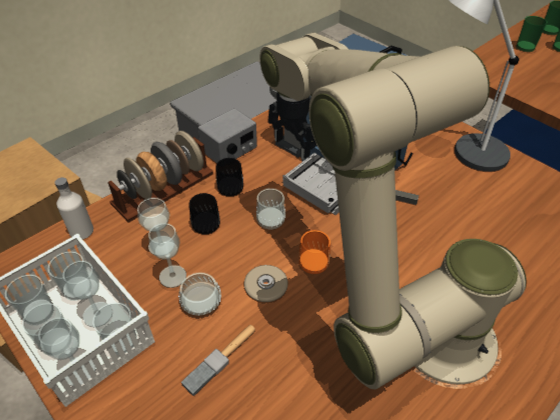

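Run:
```python
from h import *
p=capture('scene')
im=p['pixels'][:,:,::-1];K=p['intrinsics'];V=p['view']
def px(P):
    c=V@np.append(P,1);u=K@c[:3];return u[:2]/u[2]
im2=cv2.resize(im[200:400,200:480],None,fx=2.8,fy=2.8,interpolation=cv2.INTER_CUBIC)
for x in range(300,900,100):
  for y in range(-400,300,100):
    u=(px([x,y,0])-[200,200])*2.8
    if 0<u[0]<784 and 0<u[1]<560:
        cv2.circle(im2,tuple(int(v) for v in u),3,(0,0,255),-1);cv2.putText(im2,'%d,%d'%(x,y),tuple(int(v) for v in u),0,.4,(0,255,255),1)
cv2.imwrite('pics/z1.png',im2)
p=capture('wrist');save(p,'w0');print(p['intrinsics'],p['mount'],ctrl.sense()['time_s'])
```

```text
[[325.1922621    0.         279.74040586]
 [  0.         325.1922621  212.07821606]
 [  0.           0.           1.        ]] [[-1.75751536e-04 -2.93300835e-01  9.56020183e-01 -1.41835715e+02]
 [ 9.57788379e-04 -9.56019808e-01 -2.93300544e-01  7.59592576e+01]
 [ 9.99999526e-01  8.64117000e-04  4.48942081e-04  2.04152874e-02]
 [ 0.00000000e+00  0.00000000e+00  0.00000000e+00  1.00000000e+00]] 1.4
```

View pics/z1.png

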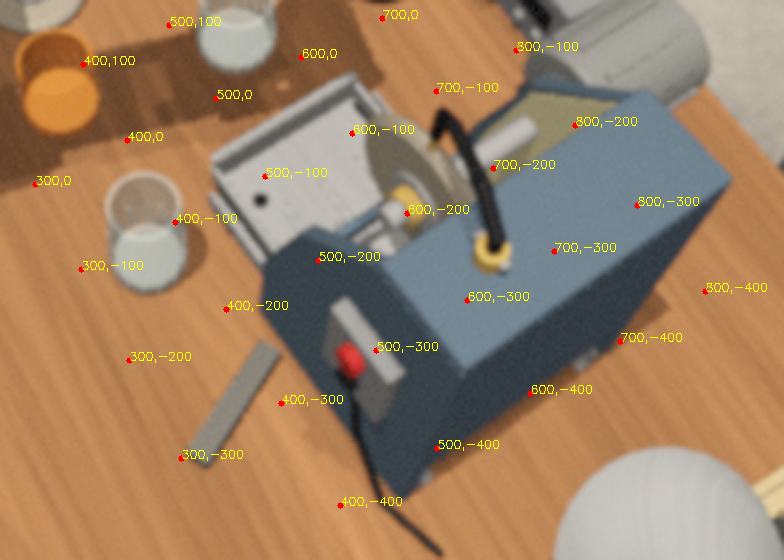

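View pics/w0.png

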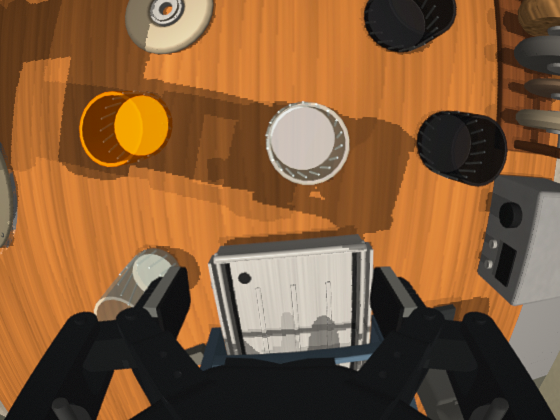

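```bash
cat >> h.py <<'E'
from scipy.spatial.transform import Rotation as R
def ray(p,s,uv):
    K=p['intrinsics'];d=(np.array(uv)-K[:2,2])/K[0,0];r=np.hypot(*d)
    v=np.array([d[0]/r*np.sin(r),d[1]/r*np.sin(r),np.cos(r)]);M=p['mount']
    q=s['ee_rot'];Rt=R.from_quat([q[1],q[2],q[3],q[0]]).as_matrix()
    return Rt@M[:3,3]+s['eef_pos'],Rt@M[:3,:3]@v
def atz(p,s,uv,z):
    o,d=ray(p,s,uv);return o+d*(z-o[2])/d[2]
def proj(p,s,P):
    q=s['ee_rot'];Rt=R.from_quat([q[1],q[2],q[3],q[0]]).as_matrix();M=p['mount']
    c=M[:3,:3].T@(Rt.T@(np.array(P)-s['eef_pos'])-M[:3,3])
    t=np.arctan2(np.hypot(c[0],c[1]),c[2]);n=np.hypot(c[0],c[1]);K=p['intrinsics']
    return K[:2,2]+K[0,0]*t*c[:2]/n
E
python3 - <<'E'
from h import *
s=ctrl.sense();p=capture('wrist');save(p,'w1')
for n in ['drip_tray','tray_lip','lip_roll','tumbler','highball','goblet_a','spare_wheel']:
    for r in nets.spot_point(p,n)[:3]: print(n,np.round(r['location']),round(r['confidence'],2))
im=p['pixels'][:,:,::-1]
z=cv2.resize(im[80:300,190:400],None,fx=3.6,fy=3.6*0.75,interpolation=cv2.INTER_CUBIC)
z=cv2.resize(im[80:280,190:400],None,fx=3,fy=3,interpolation=cv2.INTER_CUBIC)
cv2.imwrite('pics/z2.png',z)
E
```

```text
drip_tray [534. -73.   2.] 0.88
tray_lip [534. -75.  51.] 0.75
lip_roll [536. -74.  50.] 0.86
tumbler [548.  51.   2.] 0.92
tumbler [363.  69.  -1.] 0.82
tumbler [727.  54.   3.] 0.72
highball [ 359. -122.   -1.] 0.62
spare_wheel [394. 207.  -3.] 0.77
```

View pics/z2.png

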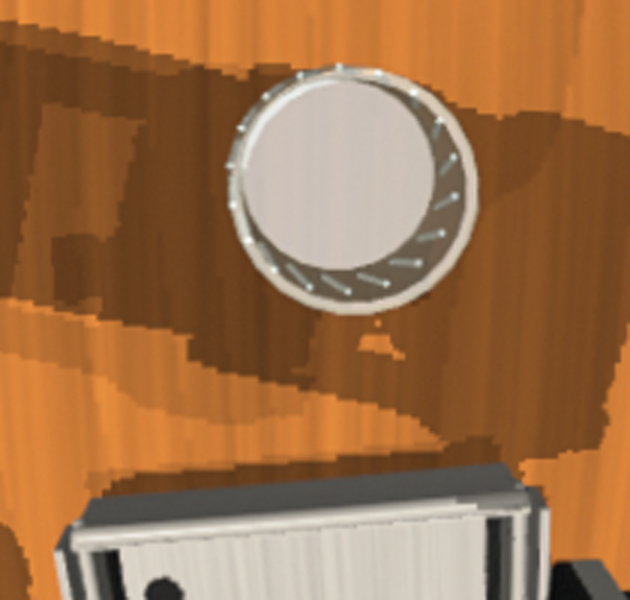

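Run:
```python
from h import *
s=ctrl.sense();p=capture('wrist')
f=lambda a,b:(190+a/3,80+b/3)
A=atz(p,s,f(72,541),54);B=atz(p,s,f(530,492),54);print(A,B,np.linalg.norm(B-A),np.degrees(np.arctan2(*(B-A)[[1,0]])),(A+B)/2)
C=atz(p,s,f(98,503),2);D=atz(p,s,f(505,466),2);print(C,D,np.degrees(np.arctan2(*(D-C)[[1,0]])))
print('rim',atz(p,s,f(354,190),88),'foot',atz(p,s,f(339,175),5))
print(s['eef_pos'])
```

```text
[452.92756259 -77.5384431   54.        ] [619.85798072 -58.24481097  54.        ] 168.04168750590256 6.592929176285127 [536.39277165 -67.89162703  54.        ]
[453.67876183 -84.65666122   2.        ] [623.27976915 -68.18592638   2.        ] 5.546862696563652
rim [549.84060664  51.44927583  88.        ] foot [551.32304988  49.9569592    5.        ]
[ 5.25003480e+02 -2.28618624e-02  2.31289717e+02]
```

Request:
{"op": "send_rows", "data": {
  "rows": "0.6 0 -1.4 1.6 -0.6;0.6 0 -2.8 3.2 -1.2;0.6 2 -2.8 3.2 -1.2;0.6 5 -2.8 3.2 -1.2;0.6 8 -2.8 3.2 -1.2;0.6 11 -2.8 3.2 -1.2;0.6 11 -2.8 3.2 -1.2;0.6 11 -2.8 3.2 -1.2"
}}

```text
time_s: 2.65
eef_pos: [557.3, -28.1, 122.1]
ee_rot: [0.706, -0.037, 0.706, 0.037]
force: [0.2, -0.4, 0.6]
grip_width: 0.594
```

Run:
```python
from h import *
s=ctrl.sense();p=capture('wrist');save(p,'w2');print(s['eef_pos'],s['ee_rot'],s['grip_width'],s['force'])
for n in ['tumbler','lip_roll','tray_lip']:
    for r in nets.spot_point(p,n)[:3]: print(n,np.round(r['location']),round(r['confidence'],2))
p=capture('side');save(p,'s2')
```

```text
[557.33661159 -28.11584328 122.11244903] [ 0.70625862 -0.03705716  0.70601668  0.03695915] 0.5938082357451103 [ 0.18511666 -0.44834806  0.55720651]
tumbler [729.  56.  -1.] 0.97
tumbler [547.  51.   1.] 0.9
tumbler [363.  72.   0.] 0.79
lip_roll [535. -72.  46.] 0.84
lip_roll [ 362. -122.    2.] 0.21
```

View pics/w2.png

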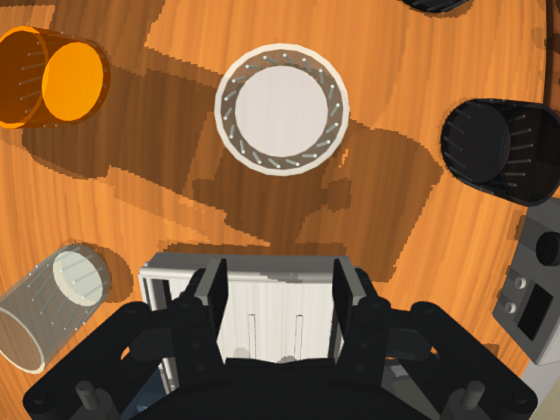

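View pics/s2.png

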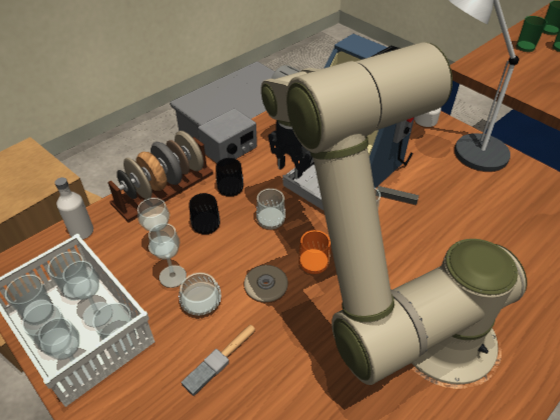

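Request:
{"op": "send_rows", "data": {
  "rows": "0.6 2 0 0 0;0.6 4 0 0 0;0.6 6 0 0 0;0.6 7.5 0 0 0;0.6 8.5 0 0 0;0.6 9.2 0 0 0;0.6 9.2 0 0 0;0.6 9.2 0 0 0"
}}

```text
time_s: 3.7
eef_pos: [557.4, -28.1, 29.9]
ee_rot: [0.706, -0.037, 0.706, 0.037]
force: [-0.5, -0.7, 1.0]
grip_width: 0.6
```

Run:
```python
from h import *
s=ctrl.sense();p=capture('wrist');save(p,'w3');print(s['eef_pos'],s['force'])
```

```text
[557.39406354 -28.08908338  29.93023176] [-0.5043498  -0.72114325  0.99935828]
```

View pics/w3.png

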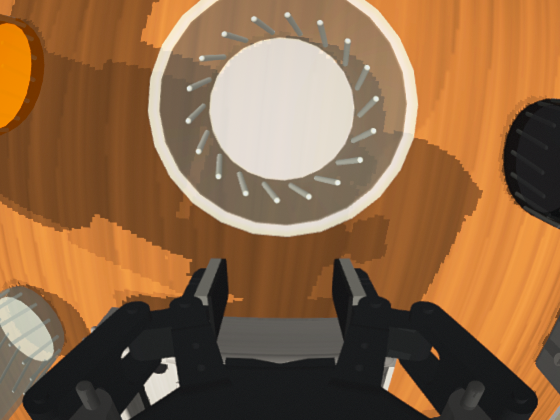

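Request:
{"op": "send_rows", "data": {
  "rows": "0.6 0 0.8 0 0;0.6 0 1.6 0 0;0.6 0 2.2 0 0;0.6 0 2.6 0 0;0.6 0 3 0 0;0.6 0 3.4 0 0;0.6 0 3.8 0 0;0.6 0 4.2 0 0;0.6 0 4.6 0 0;0.6 0 5 0 0;0.6 0 5.4 0 0;0.6 0 5.8 0 0"
}}

```text
time_s: 4.95
eef_pos: [550.9, 29.9, 29.3]
ee_rot: [0.706, -0.037, 0.706, 0.037]
force: [0.2, -2.0, -0.0]
grip_width: 0.605
```

Run:
```python
from h import *
s=ctrl.sense();p=capture('wrist');save(p,'w4');print(s['eef_pos'],s['force'])
for r in nets.spot_point(p,'tumbler')[:3]: print(np.round(r['location']),round(r['confidence'],2))
```

```text
[550.9016521   29.90392797  29.32566621] [ 0.18881404 -2.04064345 -0.03682695]
[728.  56.   0.] 0.98
[361.  69.  -1.] 0.84
[546.  67.   2.] 0.8
```

View pics/w4.png

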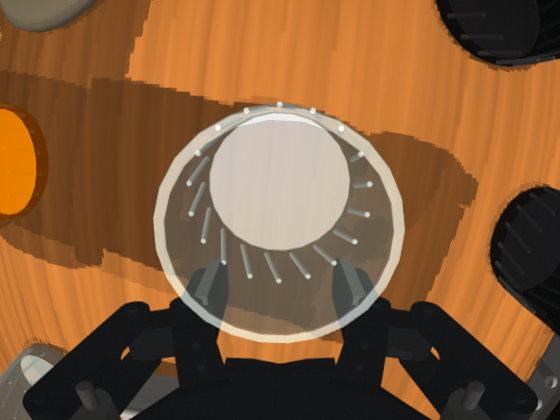

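Request:
{"op": "send_rows", "data": {
  "rows": "0.6 0 0.4 0 0;0.6 0 0.9 0 0;0.6 0 1.5 0 0;0.6 0 2.1 0 0;0.6 0 2.7 0 0;0.6 0 3.3 0 0;0.6 0 3.9 0 0;0.6 0 4.5 0 0;0.6 0 5.1 0 0;0.6 0 5.5 0 0;0.6 0 5.8 0 0;0.6 0 6.0 0 0"
}}

```text
time_s: 6.25
eef_pos: [544.6, 89.6, 29.3]
ee_rot: [0.706, -0.037, 0.706, 0.037]
force: [-0.5, -1.5, 0.3]
grip_width: 0.601
```

Request:
{"op": "send_rows", "data": {
  "rows": "0.6 0 0.3 0 0;0.6 0 0.8 0 0;0.6 0 1.3 0 0;0.6 0 1.9 0 0;0.6 0 2.5 0 0;0.6 0 3.1 0 0;0.6 0 3.6 0 0;0.6 0 4.0 0 0;0.6 0 4.3 0 0;0.6 0 4.5 0 0;0.6 0 4.6 0 0;0.6 0 4.6 0 0"
}}

```text
time_s: 7.45
eef_pos: [539.8, 135.2, 29.3]
ee_rot: [0.706, -0.037, 0.706, 0.037]
force: [0.4, -0.6, -0.9]
grip_width: 0.597
```

Run:
```python
from h import *
s=ctrl.sense();p=capture('wrist');save(p,'w5');print(s['eef_pos'],s['force'])
for r in nets.spot_point(p,'tumbler')[:3]: print(np.round(r['location']),round(r['confidence'],2))
p=capture('scene');save(p,'c5')
for n in ['tumbler','highball','spare_wheel','tray_lip','drip_tray']:
  for r in nets.spot_point(p,n)[:3]: print(n,np.round(r['location']),round(r['confidence'],2))
```

```text
[539.84455573 135.19001826  29.27812703] [ 0.41756607 -0.59980829 -0.86168807]
[729.  52.   3.] 0.85
[532. 176.   2.] 0.67
[362.  73.  -1.] 0.64
tumbler [728.  52.  -2.] 0.91
tumbler [533. 176.  -0.] 0.77
tumbler [660. 193.  -2.] 0.66
highball [ 359. -121.   -2.] 0.7
spare_wheel [394. 210.   4.] 0.75
tray_lip [534. -74.  47.] 0.89
tray_lip [534. -69.  50.] 0.35
drip_tray [536. -69.  -2.] 0.97
```

View pics/c5.png

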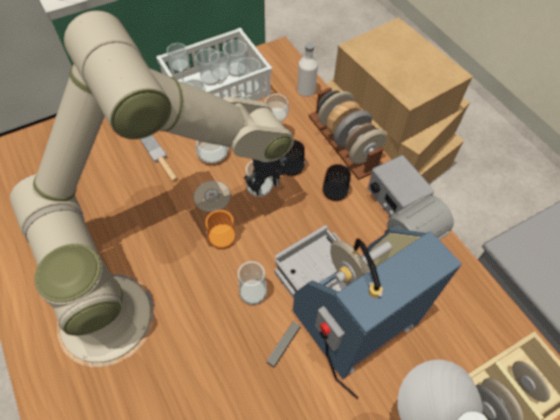

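Request:
{"op": "send_rows", "data": {
  "rows": "0.6 0 -1.5 0 0;0.6 0 -4 0 0;0.6 -2 -6 0 0;0.6 -5 -6.5 0 0;0.3 -8 -7 -0.5 0;0 -9 -9.5 -1 0;0 -9 -12.5 -1.5 0;0 -9 -15.5 -2 0;0 -9 -18.5 -2.6 0;0 -9 -21 -2.6 0;0 -9 -22.6 -2.6 0;0 -9 -23.2 -2.6 0"
}}

```text
time_s: 9.05
eef_pos: [538.2, -100.0, 119.2]
ee_rot: [0.706, -0.036, 0.706, 0.036]
force: [0.8, -0.3, -0.6]
grip_width: 0.002
```

Run:
```python
from h import *
s=ctrl.sense();p=capture('wrist');save(p,'w6');print(s['eef_pos'],s['force'],s['grip_width'])
for n in ['tumbler','tray_lip','lip_roll','drip_tray']:
  for r in nets.spot_point(p,n)[:3]: print(n,np.round(r['location']),round(r['confidence'],2))
for z in [52]:
  for q in [(536,-72,55),(536,-77,52)]: print(proj(p,s,q))
```

```text
[ 538.22936267 -100.04888369  119.24747816] [ 0.84187114 -0.28478998 -0.61313281] 0.002272779643722998
tumbler [363.  71.  -2.] 0.74
tumbler [728.  54.   1.] 0.74
tray_lip [538. -76.  53.] 0.76
lip_roll [535. -75.  50.] 0.56
drip_tray [535. -72.  -1.] 0.58
[280.4128693  189.41318995]
[279.61653398 195.69595316]
```

View pics/w6.png

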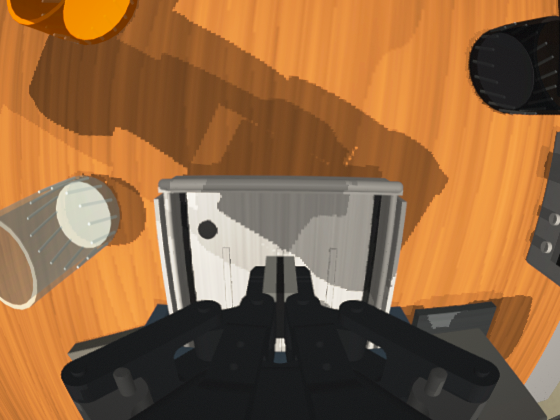

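Request:
{"op": "send_rows", "data": {
  "rows": "0 2 0 0 0;0 4.5 0 0 0;0 6.5 0 0 0;0 8 0 0 0;0 9 0 0 0;0 9.2 0 0 0;0 9.2 0 0 0"
}}

```text
time_s: 10.0
eef_pos: [538.4, -98.1, 27.6]
ee_rot: [0.706, -0.037, 0.706, 0.037]
force: [0.1, -0.3, 0.1]
grip_width: -0.002
```

Run:
```python
from h import *
s=ctrl.sense();p=capture('wrist');save(p,'w7');print(s['eef_pos'],s['force'],s['grip_width'])
```

```text
[538.44707423 -98.08991509  27.55236021] [ 0.06964132 -0.2887181   0.1160066 ] -0.0022706154231059003
```

View pics/w7.png

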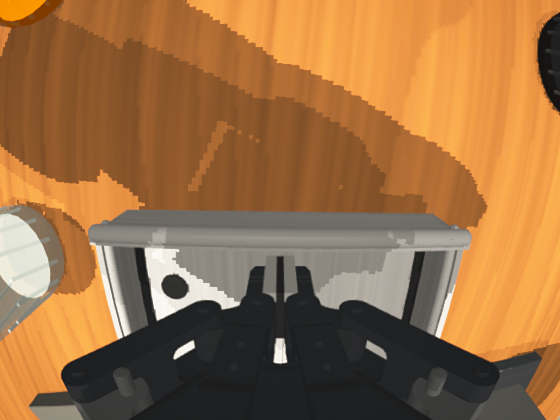

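Request:
{"op": "send_rows", "data": {
  "rows": "0 0 0.4 0 0;0 0 0.8 0 0;0 0 1.1 0 0;0 0 1.4 0 0;0 0 1.8 0 0;0 0 2.3 0 0;0 0 2.9 0 0;0 0 3.5 0 0;0 0 4.1 0 0;0 0 4.6 0 0;0 0 5 0 0;0 0 5.2 0 0"
}}

```text
time_s: 11.25
eef_pos: [532.7, -46.2, 27.2]
ee_rot: [0.706, -0.037, 0.706, 0.037]
force: [2.0, -2.8, 0.2]
grip_width: -0.002
```

Run:
```python
from h import *
s=ctrl.sense();p=capture('wrist');save(p,'w8');print(s['eef_pos'],s['force'],s['grip_width'])
for n in ['tumbler','tray_lip','lip_roll','drip_tray']:
  for r in nets.spot_point(p,n)[:3]: print(n,np.round(r['location']),round(r['confidence'],2))
```

```text
[532.70889362 -46.15762404  27.22938722] [ 2.01234906 -2.77915625  0.22422391] -0.001706159185966888
tumbler [361.  72.  -0.] 0.57
tray_lip [530. -31.  53.] 0.64
lip_roll [532. -30.  53.] 0.95
drip_tray [532. -31.  -1.] 0.77
```

View pics/w8.png

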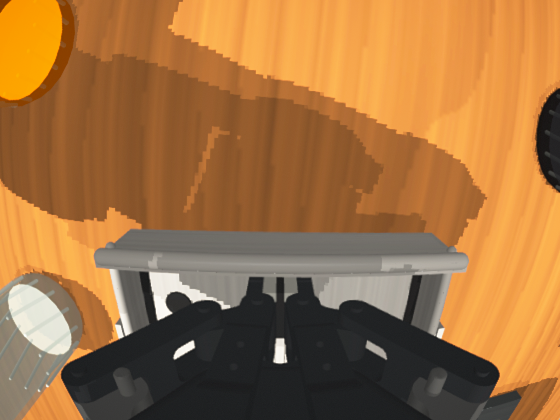

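Request:
{"op": "send_rows", "data": {
  "rows": "0 0 0.3 0 0;0 0 0.8 0 0;0 0 1.4 0 0;0 0 2 0 0;0 0 2.6 0 0;0 0 3.2 0 0;0 0 3.8 0 0;0 0 4.4 0 0;0 0 5 0 0;0 0 5.6 0 0;0 0 6.1 0 0;0 0 6.5 0 0"
}}

```text
time_s: 12.7
eef_pos: [526.2, 18.4, 27.5]
ee_rot: [0.706, -0.037, 0.706, 0.037]
force: [1.7, -2.4, -1.8]
grip_width: 0.005
```

Request:
{"op": "send_rows", "data": {
  "rows": "0 0 0.3 0 0;0 0 0.6 0 0;0 0 0.9 0 0;0 0 1.2 0 0;0 0 1.5 0 0;0 0 1.8 0 0;0 0 2 0 0;0 0 2.2 0 0;0 0 2.4 0 0;0 0 2.5 0 0"
}}

```text
time_s: 13.7
eef_pos: [523.3, 43.0, 27.3]
ee_rot: [0.706, -0.037, 0.706, 0.037]
force: [1.4, -1.8, 0.7]
grip_width: -0.002
```

Run:
```python
from h import *
s=ctrl.sense();p=capture('wrist');save(p,'w9');print(s['eef_pos'],s['force'],s['grip_width'])
for n in ['tumbler','tray_lip','lip_roll','drip_tray']:
  for r in nets.spot_point(p,n)[:3]: print(n,np.round(r['location']),round(r['confidence'],2))
```

```text
[523.33005182  43.04220035  27.27460795] [ 1.40467265 -1.76226329  0.69786005] -0.0020042898547360135
tumbler [531. 176.  -1.] 0.77
tumbler [728.  51.   2.] 0.77
tumbler [365.  72.  -2.] 0.63
tray_lip [522.  56.  52.] 0.68
lip_roll [522.  56.  49.] 0.84
drip_tray [525.  57.   0.] 0.87
```

View pics/w9.png

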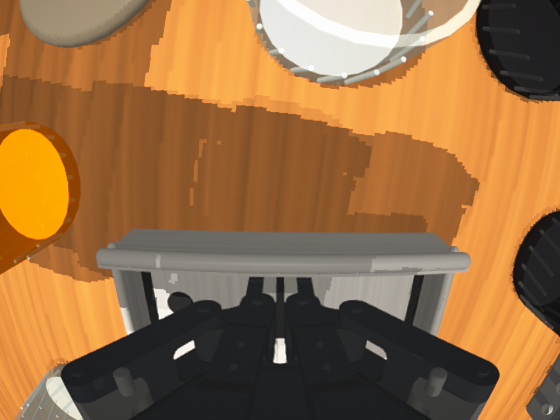

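Request:
{"op": "send_rows", "data": {
  "rows": "0 0 0.2 0 0;0 0 0.4 0 0;0 0 0.6 0 0;0 0 0.8 0 0;0 0 0.9 0 0;0 0 1.0 0 0"
}}

```text
time_s: 14.55
eef_pos: [522.3, 51.8, 27.1]
ee_rot: [0.706, -0.038, 0.706, 0.037]
force: [-2.0, -15.6, -3.0]
grip_width: -0.0
```

Request:
{"op": "send_rows", "data": {
  "rows": "0 0 0.1 0 0;0 0 0.2 0 0;0 0 0.3 0 0"
}}

```text
time_s: 14.85
eef_pos: [522.3, 51.9, 27.2]
ee_rot: [0.706, -0.04, 0.706, 0.035]
force: [-2.8, -34.8, -3.5]
grip_width: -0.002
```

Request:
{"op": "send_rows", "data": {
  "rows": "0 0 -0.3 0 0;0 0 -0.8 0 0;0 0 -1.6 0 0;0 0 -1.6 0 0"
}}

```text
time_s: 15.25
eef_pos: [524.0, 39.3, 27.4]
ee_rot: [0.706, -0.037, 0.706, 0.037]
force: [0.2, -0.2, -0.2]
grip_width: 0.006
```

Run:
```python
from h import *
s=ctrl.sense();p=capture('wrist');save(p,'w10');print(s['eef_pos'],s['force'])
for n in ['tumbler','tray_lip','lip_roll','drip_tray']:
  for r in nets.spot_point(p,n)[:3]: print(n,np.round(r['location']),round(r['confidence'],2))
```

```text
[524.04497521  39.28716544  27.43271048] [ 0.18535558 -0.22356437 -0.1715621 ]
tumbler [727.  54.   4.] 0.82
tumbler [364.  72.  -1.] 0.71
tumbler [664. 194.   1.] 0.63
tray_lip [520.  68.  52.] 0.86
lip_roll [522.  64.  52.] 0.96
drip_tray [526.  67.   1.] 0.69
```

View pics/w10.png

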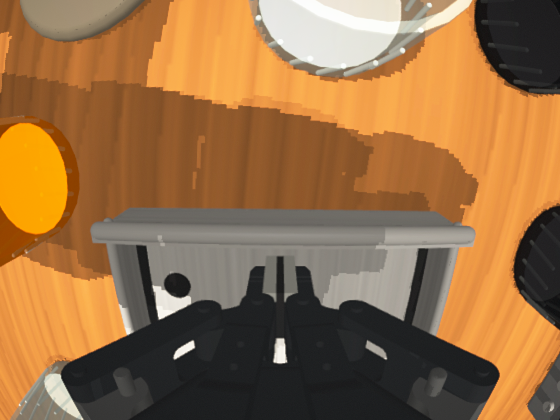

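Request:
{"op": "send_rows", "data": {
  "rows": "0 -2 0 0 0;0 -5 0 0 0;0 -9 0 0 0;0 -13 0 0 0;0 -18 0 0 0;0 -22 0 0 0;0 -24 0 0 0;0 -24 0 0 0"
}}

```text
time_s: 16.3
eef_pos: [524.6, 40.0, 270.2]
ee_rot: [0.708, -0.038, 0.704, 0.037]
force: [-0.1, 0.2, -0.1]
grip_width: -0.004
```

Run:
```python
from h import *
s=ctrl.sense();print(s['eef_pos'])
for c in ['wrist','side','scene']:
  p=capture(c);save(p,c+'f');print(c)
  for n in ['drip_tray','tray_lip','lip_roll','tumbler','highball','rose_bowl','goblet_a','spare_wheel','dressing_stick','brush']:
    for r in nets.spot_point(p,n)[:4]: print(n,np.round(r['location']),round(r['confidence'],2))
```

```text
[524.57912609  40.04715511 270.24834233]
wrist
drip_tray [524.  68.  -0.] 0.92
drip_tray [ 559. -299.   -4.] 0.29
tray_lip [521.  62.  50.] 0.73
tray_lip [ 362. -281.   -1.] 0.4
lip_roll [522.  66.  49.] 0.6
tumbler [726.  55.   2.] 0.91
tumbler [662. 191.   0.] 0.73
tumbler [532. 178.  -2.] 0.58
tumbler [363.  72.   0.] 0.57
highball [ 358. -119.    2.] 0.86
rose_bowl [391. 204.  -1.] 0.58
spare_wheel [394. 205.  -3.] 0.93
dressing_stick [ 359. -282.    0.] 0.66
brush [525.  69.   0.] 0.58
side
drip_tray [312. 413.  -2.] 0.65
drip_tray [521.  64.  -2.] 0.59
tray_lip [520.  64.  50.] 0.74
lip_roll [524.  65.  52.] 0.7
tumbler [660. 195.   1.] 0.84
tumbler [535. 172.  -4.] 0.66
tumbler [728.  51.  -4.] 0.59
tumbler [519.  67.  47.] 0.49
rose_bowl [470. 356.  -2.] 0.96
goblet_a [572. 367.   4.] 0.97
spare_wheel [394. 209.   2.] 0.92
dressing_stick [ 359. -281.   -4.] 0.51
brush [ 361. -281.   -4.] 0.65
brush [314. 413.   4.] 0.57
scene
drip_tray [525.  68.  -1.] 0.92
tray_lip [521.  66.  51.] 0.67
lip_roll [523.  72.  48.] 0.48
tumbler [658. 193.  -3.] 0.97
tumbler [534. 174.   0.] 0.78
tumbler [361.  72.   1.] 0.7
tumbler [727.  52.  -1.] 0.57
highball [ 362. -122.   -0.] 0.85
highball [523.  66.  -1.] 0.38
rose_bowl [464. 357.   2.] 0.69
spare_wheel [392. 206.  -0.] 0.77
dressing_stick [ 363. -279.    1.] 0.76
brush [313. 416.  -2.] 0.76
brush [394. 210.   2.] 0.17
brush [ 359. -280.    2.] 0.16
```

View pics/wristf.png

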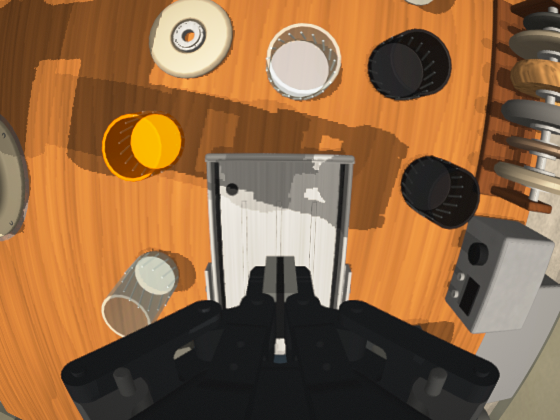

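View pics/scenef.png

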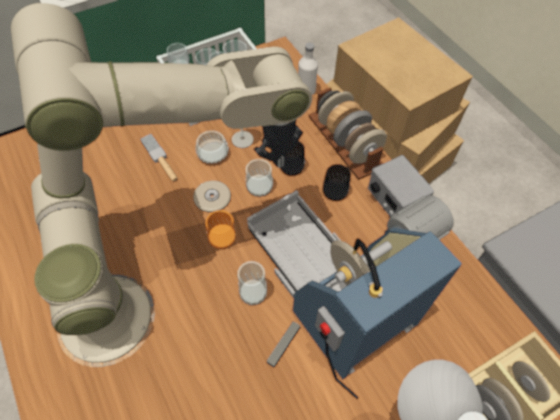

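Run:
```python
from h import *
s=ctrl.sense();p=capture('wrist')
im=p['pixels'][:,:,::-1]
cv2.imwrite('pics/z5.png',cv2.resize(im[140:290,190:370],None,fx=4,fy=4,interpolation=cv2.INTER_CUBIC))
u=np.array([-np.sin(.105),np.cos(.105),0]);
for a in [(208,264),(348,262)]:print('rail',atz(p,s,a,26)@u)
for a in [(209,158),(353,158)]:print('lip',atz(p,s,a,55)@u)
```

```text
rail -129.1694226372088
rail -125.9688234142154
lip 14.813813194862988
lip 14.990569042232107
```

View pics/z5.png

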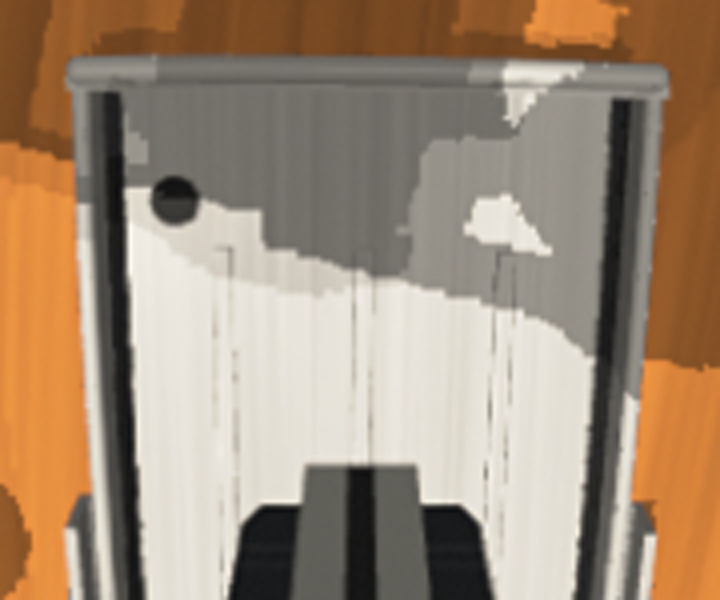

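Run:
```python
from h import *
s=ctrl.sense();p=capture('wrist')
u=np.array([-np.sin(.105),np.cos(.105),0]);
f=lambda a,b:(190+a/4,140+b/4)
for a in [f(80,497),f(645,500)]:print('rail bottom',atz(p,s,a,0)@u)
for a in [f(70,527),f(650,533)]:print('rail top',atz(p,s,a,26)@u)
for a in [f(75,72),f(665,80)]:print('bead',atz(p,s,a,53)@u)
```

```text
rail bottom -142.33656894595916
rail bottom -143.46823225682243
rail top -140.8510474590123
rail top -143.04565315404284
bead 14.592570724568567
bead 12.599047042881384
```

Run:
```python
from h import *
print(workorder.finish_job())
```

```text
the job is handed in; nothing more can be done
None
```

The tray is drawn fully out to its stop, and I handed the job in at about 16.7 s of the 51 s allowed. No verdict was reported.

**Glass:** The clear tumbler was the one in the way. I slid it upright about 125 mm straight ahead of the tray, from about (548, 50) to (533, 175) mm, pushing low with both fingers part open. The force readings between pushes were about 2 N or less.

**Tray:** I hooked the shut fingertips behind the lip and drew it out slowly, reading about 2–3 N on the way. At the stop the reading rose to about 35 N, because I nudged on once more after contact; that is under the 45 N limit but closer than I needed. I then backed the fingers off and raised the arm.

**Last checks:**
- **Tray position:** The bead on the lip measured 156 mm from the front ends of the rails, against 156.5 mm expected at the stop.
- **Clearance:** The gap between the tray and the tumbler is roughly 60 mm.
- **Other things:** The highball, rose bowl, one goblet, spare wheel, stick and brush were found within about 5 mm of where they started. The orange and black look-alikes were too.
- **Not confirmed:** The networks can't tell the two goblets apart and only ever reported one position, about (571, 368) mm. I therefore have no separate reading for the second goblet, though the arm came nowhere near that area. A few stray detections, such as "brush" at the tray and "rose_bowl" at the spare wheel, disagreed with the pictures and I ignored them.

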